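# Hang the ear defenders on the clamp-stand rod by the homogeniser

### The arm

A 6-joint arm with a two-finger parallel gripper is mounted at the origin on the work surface. World frame = base frame: x ahead of the robot, y to its left, z up, the work surface at z = 0. Lengths are in m, angles in rad, forces in N, time in s.
With the tool pointing down it reaches from about 0.425 to 0.95 m from the base axis. Payload 14.7 kg.
Tool frame: the origin (TCP) lies midway between the tips of the shut fingers; the grasp point (between the pads) lies 19 mm behind it (arm.grasp_offset is the distance from the TCP to the grasp point, in m); z points along the fingers, y is the direction in which the jaws open and shut (so a half turn about z gives the same grasp; the last joint's range is limited). The gripper opens to 85 mm and grips with 20 to 120 N. Pads are 22 mm wide; open, the fingers measure 114 mm over their backs; the gripper's body (76 mm by 85 mm) begins 54 mm behind the grasp point. The pads swing forward as they close: fully open they stand 13 mm farther back than shut.
Start: joints at [1.107, 0.48, 1.596, -0, 1.065, -0.047], TCP at [0.263, 0.594, 0.195] pointing down, gripper open.
Joint ranges: [-2.75, 2.75], [-0.82, 2.05], [0.23, 2.67], [-1.56, 4.7], [0.09, 2.69], [-2.92, 2.92]. Speed limits (rad/s): [1.89, 1.89, 2.39, 3.01, 3.01, 3.01].

### API

Orientations are given as [roll, pitch, yaw] about the fixed x, y, z axes, in that order (R = Rz(yaw) Ry(pitch) Rx(roll)).
In Python, from station import monitor, viewer, arm gives the robot as it stands.
- The arm moves only by the tool step_arm, never from a script. Its argument "plan" is a list of rows, each an object with "hand": the finger opening in cm, from 0 to 8.54; "dp": the shift along the world's x, y, z in cm, a list of three; "rotation": the turn, a rotation vector about the world's x, y, z in rad, a list of three. A call has 1 to 12 rows; each row shifts and turns the pose as measured when the row begins; what a row does not reach is not made up. A row lasts 1/8 s, in which the tool goes at most 62.5 mm and 10.7 degrees, less where a joint would pass 70% of its speed; a pose out of reach is approached as far as the arm can. A call is refused whole if a number of a shift passes 6.25 or a number of a turn 0.188, either way. A call with a gripper value outside its range is refused whole. The fingers move at their own pace and stop on an object; "squeeze" is the grip in N (left out, the last holds). Time passes only in rows, so rows that do not move let the fingers close. It gives the time, the measured TCP pose, the force and the opening at its end, in the units of the state.
- monitor.get_state(): the state, without advancing time (a new reading comes with each control period).
- viewer.capture(name): name is "scene" or "top" or "wrist"; returns the picture (400x640x3 uint8, red, green, blue); there is no depth.
- viewer.camera_params(name): a dict with "fx", "fy", "cx", "cy" (pixels), "dist" ([k1, k2, p1, p2, k3] as OpenCV has them; the pictures are not rectified), "R" (3x3) and "t" (3): a world point X has camera coordinates R X + t; the wrist camera has in their place "T_tool_cam" (4x4, takes a point from camera to tool coordinates, whose origin is the TCP and whose axes are the flange's). Camera axes: x right, y down, z forward; pixel columns grow to the right and rows downward; lengths in m; the calibration is good to about 2 mm. A picture is of the moment at which its call begins: read the wrist's pose just before it. camera_params takes no time and is no camera call.
- arm.sign_off(): hands the job in, once; it reports no verdict.
The state is a dict: "clock": time; "joint_positions": joint angles; "dq": joint speeds; "effort": joint torques, N m; "eef_pos": TCP position; "tcp_rot": TCP orientation; "ft_force": force on the tool from outside, world axes, zero at the start; "torque": the same for the moment, N m; "finger_gap": opening from 0.0 (shut) to 1.0 (fully open).
Only numpy, scipy, OpenCV 4.12 (cv2) and the standard library are available. Lean on these libraries where they do the work, as an engineer would, in place of code of your own. Each camera call takes 0.05 s, during which the arm holds its last target. There are 200 camera calls.

### The job

Clear the ear defenders off the bench. To make room, slide the pair already hanging on the clamp stand's rod back along it until its headband is up against the clamp, and hang the two pairs that stand on the bench over the same rod beside it, each headband across the rod with one cup on either side and none of it over the black end cap. Leave all three hanging straight and still, and do not shift or knock over anything else on the bench.

Things in the scene. Friction and masses are not known exactly. Their poses are not given: they have to be found in the camera images.
- muff_hung: Ear defenders, rigid, 260 g: two grey cups on an arched headband. Origin midway between the cups' undersides; x ear to ear, y across the headband, z up (a half turn looks the same). 200 wide (x), 180.5 high. Cups: 75 deep (y), |x| 50 to 100, z 0 to 95, so a gap of 100 between them. This pair already hangs on the stand's rod, y along the rod.
- muff_b: Ear defenders, rigid, 260 g: two grey cups on an arched headband. Origin midway between the cups' undersides; x ear to ear, y across the headband, z up (a half turn looks the same). 200 wide (x), 180.5 high. Cups: 75 deep (y), |x| 50 to 100, z 0 to 95, so a gap of 100 between them. Stands on its cups on the bench.
- muff_c: Ear defenders, rigid, 260 g: two grey cups on an arched headband. Origin midway between the cups' undersides; x ear to ear, y across the headband, z up (a half turn looks the same). 200 wide (x), 180.5 high. Cups: 75 deep (y), |x| 50 to 100, z 0 to 95, so a gap of 100 between them. Stands on its cups on the bench, farther to the robot's left.
- muff_hung_crown (a point): Middle of the top of muff_hung's headband, 180.5 above its origin. Headband of all pairs: 30 wide (y); at the crown a pad 16 thick, flat over 23 in x, underside 164.5 above the origin, curving down to the cups on either side. It can be pinched across its 30 width from above.
- muff_b_crown (a point): Middle of the top of muff_b's headband, 180.5 above its origin; headband as described for muff_hung_crown.
- muff_c_crown (a point): Middle of the top of muff_c's headband, 180.5 above its origin; headband as described for muff_hung_crown.
- stand: Laboratory clamp stand, fixed. Origin on the bench at the foot of its upright (diameter 12, 265 high). Steel rod, diameter 12, along +y, axis 205 high, held by a clamp block on the upright (34 x 34, 40 high; screws out to x 49, y -43). Base plate 10 thick, x -65 to 65, y -40 to 170. A pair hung on the rod has its cups' undersides 46 above the bench, headband top 227.
- clamp_face (a point): Centre of the clamp's face where the rod comes out, on the rod's axis, 17 from the stand's origin along y. A headband touching the clamp has its middle 15 from this face. Three pairs fit on the rod only if the first is at the clamp and the next ones follow close: each needs 75 of rod length for its cups.
- rod_tip (a point): Free end of the rod, on its axis, 246 from the stand's origin along y, 205 high: outer face of the black end cap (diameter 16, 12 long).
- jar: Bystander, loose: open white plastic jar, diameter 82, 120 high; origin under its centre. Behind the standing pairs.
- flask: Bystander, loose: red vacuum flask, diameter 68, 230 high; origin under its centre. Behind the standing pairs.
- tube_rack: Bystander, loose: white rack of capped tubes, 70 (x) by 110 (y), 76 high; origin under its centre. Behind the standing pairs.
- amber: Bystander, loose: amber glass jar with a steel lid, diameter 56, 85 high, standing close to muff_b, towards the stand; origin under its centre.
- tip_box: Bystander, loose: white pipette-tip box, 85 (x) by 120 (y), 55 high with tips to 65, clear lid standing open on its -x side to 125 high, leaning out to x -97; origin under the box's centre. On the robot's side of the rod.
- red_cap: Bystander, loose: red screw cap lying flat, diameter 42, 14 high; origin under its centre.
- pipette: Bystander, loose: white and blue pipette lying flat along its y, from y -96 to 140, 40 wide, 24 high; origin under its body. Below and beside the free end of the rod.

How it is judged:
At the end, for the whole second after the job is handed in: All three pairs hang at rest on the rod: crown within 25 mm of the rod's line and 25-220 mm from the upright, cups 30-60 mm above the bench, tilt under 0.2 rad, square to the rod within 0.3 rad; the first pair's headband within 12 mm of the clamp (z of muff_hung in the frame of stand between 0.03 and 0.06 m and x of muff_hung_crown in the frame of stand between -0.025 and 0.025 m and y of muff_hung_crown in the frame of stand between 0.025 and 0.22 m and angle between each of muff_hung, muff_b, muff_c's own z axis and vertical below 0.2 rad and angle between the y axis of each of muff_hung, muff_b, muff_c and the y axis of stand, either way round below 0.3 rad and linear speed of each of muff_hung, muff_b, muff_c below 0.03 m/s and angular speed of each of muff_hung, muff_b, muff_c below 0.3 rad/s and z of muff_b in the frame of stand between 0.03 and 0.06 m and x of muff_b_crown in the frame of stand between -0.025 and 0.025 m and y of muff_b_crown in the frame of stand between 0.025 and 0.22 m and z of muff_c in the frame of stand between 0.03 and 0.06 m and x of muff_c_crown in the frame of stand between -0.025 and 0.025 m and y of muff_c_crown in the frame of stand between 0.025 and 0.22 m and y of muff_hung_crown in the frame of clamp_face below 0.027 m); the robot touches nothing.
It fails at once if a bystander is shifted by more than 25 mm or tipped over (distance of any of jar, flask, amber, tube_rack, tip_box, red_cap, pipette from where it was at the start of the episode above 0.025 m or angle between any of jar, flask, amber, tube_rack, tip_box, red_cap, pipette's own z axis and vertical above 0.5 rad).
It also fails if it takes over 72 s, if anything falls off the work surface, if the arm or the gripper's body presses on something with over 40 N, if the wrist force passes 120 N, or if a joint passes its speed limit or range.

## Working session

There is one attempt and no reset: what is moved stays moved. The work goes in short steps, Python scripts to look and compute and a tool call to move; the robot and the scene stay as the last step left them, time stands still between calls to the robot, and variables do not carry over. Pictures are saved under pics/ and viewed, about 8 in all and at most 12, crops included, and the job is handed in when it is done.

Besides the shell and the picture viewer there is one more tool, called after ">>>" as a command line: name --argument value ..., lists and objects as JSON in quotes. step_arm: Moves the arm, as the interface text tells. Its arguments: {"type":"object","properties":{"plan":{"type":"array"},"squeeze":{"type":"number"}},"required":["plan"]}

```bash
mkdir -p pics; ls; python3 - <<'E'
from station import monitor, viewer, arm
import cv2,json
for n in("scene","top"):
    cv2.imwrite(f"pics/{n}0.png",viewer.capture(n)[:,:,::-1])
    p=viewer.camera_params(n); print(n,p)
print(viewer.camera_params("wrist")); print(monitor.get_state(),arm.grasp_offset)
E
```

```text
pics
scene {'fx': 407.670419744848, 'fy': 407.670419744848, 'cx': 323.49748226338943, 'cy': 194.8550043368471, 'dist': array([-0.06907644,  0.        ,  0.        ,  0.        ,  0.        ]), 'R': array([[ 0.80444082,  0.59378211,  0.01725595],
       [ 0.39972452, -0.5195912 , -0.75514588],
       [-0.43942608,  0.6143678 , -0.65532964]]), 't': array([-0.45016993, -0.05474575,  1.3461282 ])}
top {'fx': 434.376382383516, 'fy': 434.376382383516, 'cx': 316.60271763073666, 'cy': 196.09970859495849, 'dist': array([-0.04732766,  0.        ,  0.        ,  0.        ,  0.        ]), 'R': array([[ 5.14799891e-02, -9.98673851e-01,  5.91108501e-04],
       [-9.74935496e-01, -5.03845839e-02, -2.16707575e-01],
       [ 2.16449972e-01,  1.05798110e-02, -9.76236384e-01]]), 't': array([0.00399758, 0.54307149, 1.0953055 ])}
{'fx': 310.422629680388, 'fy': 310.422629680388, 'cx': 316.24707879704073, 'cy': 202.0222300146319, 'dist': array([-0.04471558,  0.        ,  0.        ,  0.        ,  0.        ]), 'T_tool_cam': array([[-8.72994529e-04, -9.45138941e-01, -3.26667446e-01,
         8.44719975e-02]
[... 224 characters left out ...]
0e+00,
         1.00000000e+00]])}
{'clock': 0.1, 'joint_positions': array([ 1.10741216e+00,  4.80770974e-01,  1.59677411e+00, -5.61604361e-07,
        1.06510567e+00, -4.66002850e-02]), 'dq': array([ 0.00059562, -0.00165262, -0.00093097,  0.00127156,  0.00145624,
       -0.00034844]), 'effort': array([-6.26577657e-04, -9.52259016e+01, -4.31046903e+01, -3.51330016e-05,
        5.19179055e-03, -1.07009271e-04]), 'eef_pos': array([0.26294184, 0.59401835, 0.19444909]), 'tcp_rot': array([-3.14053568e+00, -4.87992841e-05,  2.72480902e+00]), 'ft_force': array([-0.34372833, -0.57376495, -0.61072182]), 'torque': array([ 0.01220519,  0.03196759, -0.00653212]), 'finger_gap': 1.0009445235256644} 0.0187
```

View pics/scene0.png

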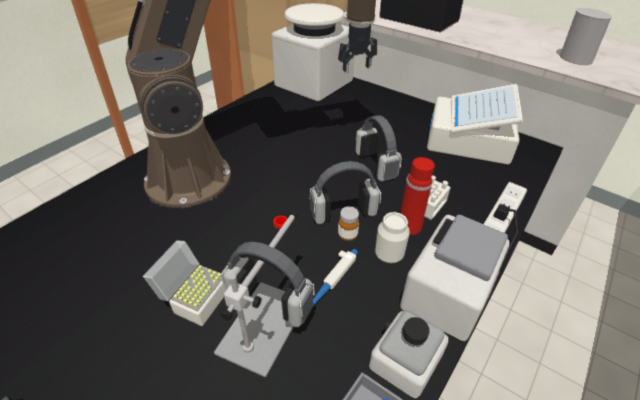

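View pics/top0.png

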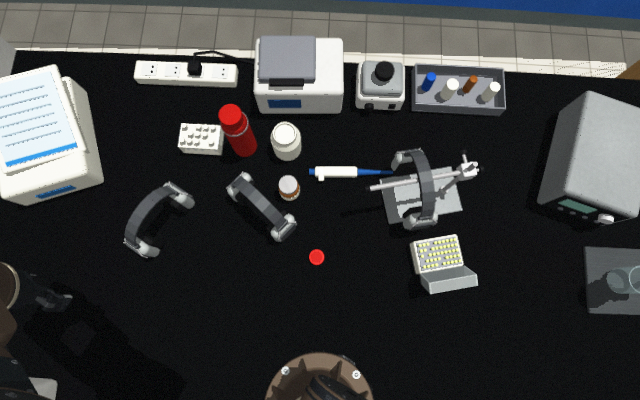

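The scene view shows the stand at about (245,300) and the hung pair near (270,260). The standing pairs are at (345,185) and (378,145). In the top view the rod runs from (372,188) to (470,170), with the standing pairs at (262,205) and (158,215). I'll zoom in on both.

```bash
python3 - <<'E'
import cv2
a=cv2.imread("pics/top0.png")[120:280,360:500]
b=cv2.imread("pics/top0.png")[150:270,110:310]
cv2.imwrite("pics/t1.png",cv2.resize(a,None,fx=3.75,fy=3.75,interpolation=cv2.INTER_CUBIC))
cv2.imwrite("pics/t2.png",cv2.resize(b,None,fx=4,fy=4,interpolation=cv2.INTER_CUBIC))
E
```

```text
(no output)
```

View pics/t1.png

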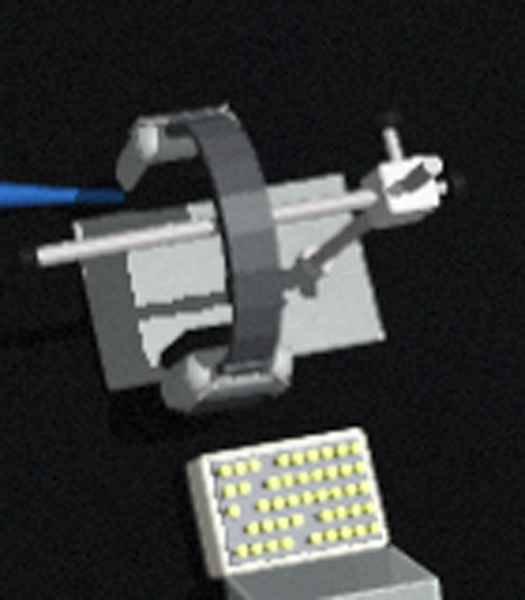

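View pics/t2.png

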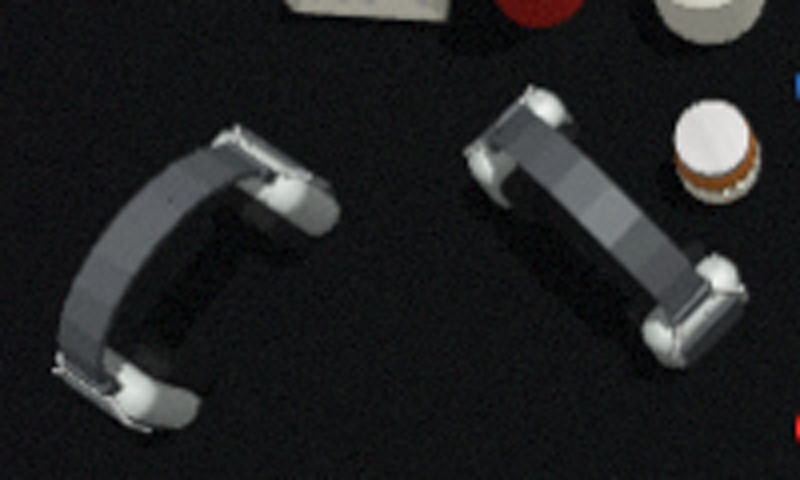

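```bash
cat > h.py <<'E'
from station import monitor, viewer, arm
import numpy as np, cv2
from scipy.spatial.transform import Rotation as Ro
def cam(n,st=None):
    p=viewer.camera_params(n); K=np.array([[p['fx'],0,p['cx']],[0,p['fy'],p['cy']],[0,0,1]])
    if n!="wrist": return K,p['dist'],p['R'],p['t']
    st=st or monitor.get_state()
    T=np.eye(4);T[:3,:3]=Ro.from_euler('xyz',st['tcp_rot']).as_matrix();T[:3,3]=st['eef_pos']
    M=np.linalg.inv(T@p['T_tool_cam']); return K,p['dist'],M[:3,:3],M[:3,3]
def proj(c,X):
    K,d,R,t=c
    return cv2.projectPoints(np.atleast_2d(np.float64(X)),cv2.Rodrigues(R)[0],t,K,d)[0][:,0]
def back(c,uv,z):
    K,d,R,t=c
    q=cv2.undistortPoints(np.float64([[uv]]),K,d)[0,0]; r=R.T@np.array([q[0],q[1],1]); o=-R.T@t
    return o+r*(z-o[2])/r[2]
def muffpts(x,y,z,yaw):
    """polylines: cup boxes, headband edges"""
    L=[]
    for s in(-1,1):
        a,b=.05*s,.1*s
        for zz in(0,.095): L.append([[a,-.0375,zz],[b,-.0375,zz],[b,.0375,zz],[a,.0375,zz],[a,-.0375,zz]])
    L.append([[-.0115,-.015,.1805],[.0115,-.015,.1805],[.0115,.015,.1805],[-.0115,.015,.1805],[-.0115,-.015,.1805]])
    R=Ro.from_euler('z',yaw)
    return [R.apply(l)+[x,y,z] for l in L]
def draw(img,c,L,col,s=1,o=(0,0)):
    for l in L:
        cv2.polylines(img,[np.int32(np.round((proj(c,l)-o)*s))],False,col,1,cv2.LINE_AA)
E
python3 - <<'E'
from h import *
t=cam("top");s=cam("scene")
p=lambda u,v:(360+u/3.75,120+v/3.75)
q=lambda u,v:(110+u/4,150+v/4)
a=back(t,p(26,259),.205);b=back(t,p(371,200),.205);print("rod",a,b,np.linalg.norm(a-b))
print("hung crown",back(t,p(247,222),.227))
for n,(k,e1,e2) in dict(b=((607,208),(515,125),(690,295)),c=((130,225),(240,158),(90,370))).items():
    X=back(t,q(*k),.1805);A=back(t,q(*e1),.1);B=back(t,q(*e2),.1);d=B-A
    print(n,X,"ends",A,B,"mid",(A+B)/2,np.linalg.norm(d),"yaw",np.arctan2(d[1],d[0]))
for n,uv,z in [("amber",(288.5,184),.085),("redcap",(317,257),.014),("tipbox",(439,253),.06),("jar",(286,135),.12),("flask",(231,113),.23),("rack",(201,138),.076)]: print(n,back(t,uv,z))
E
```

```text
rod [ 0.53266838 -0.08562617  0.205     ] [ 0.58206987 -0.30163864  0.205     ] 0.22158947119693967
hung crown [ 0.55754279 -0.21777591  0.227     ]
b [0.49433056 0.15965093 0.1805    ] ends [0.56207614 0.23468535 0.1       ] [0.45719994 0.11397788 0.1       ] mid [0.50963804 0.17433161 0.1       ] 0.1599040560518453 yaw -2.2861302036788405
c [0.46924839 0.44302964 0.1805    ] ends [0.531068   0.41099369 0.1       ] [0.38927356 0.48978665 0.1       ] mid [0.46017078 0.45039017 0.1       ] 0.16221588087546965 yaw 2.6343956642709365
amber [0.56507947 0.10677732 0.085     ]
redcap [0.38502188 0.02279029 0.014     ]
tipbox [ 0.40740965 -0.29294862  0.06      ]
jar [0.6871587  0.11917566 0.12      ]
flask [0.69498082 0.24271541 0.23      ]
rack [0.68347181 0.35314233 0.076     ]
```

```bash
cat > ov.py <<'E'
from h import *
def overlay(P,yr,tip,out,imgs):
    th=yr; d=np.array([-np.sin(th),np.cos(th),0]); tip=np.array(tip)
    org=tip-.246*d-[0,0,.205]; ex=np.array([np.cos(th),np.sin(th),0])
    loc=lambda l:[org+ex*a+d*b+np.array([0,0,c]) for a,b,c in l]
    S=[loc([(-.065,-.04,.01),(.065,-.04,.01),(.065,.17,.01),(-.065,.17,.01),(-.065,-.04,.01)]),loc([(0,.017,.205),(0,.246,.205)]),loc([(0,0,0),(0,0,.265)])]
    W=[]
    for n,img,(x0,y0,w,h),s in imgs:
        c=cam(n); I=cv2.resize(img[y0:y0+h,x0:x0+w],None,fx=s,fy=s,interpolation=cv2.INTER_CUBIC)
        o=np.array([x0,y0])-.5+.5/s
        for m,col in zip(P,[(0,255,0),(0,255,255),(255,255,0)]): draw(I,c,muffpts(*m),col,s,o)
        draw(I,c,S,(255,0,255),s,o); W.append(I)
    cv2.imwrite(out,np.vstack(W)); print(W[0].shape,"org",org)
E
python3 - <<'E'
from ov import *
T=cv2.imread("pics/top0.png");S=cv2.imread("pics/scene0.png")
P=[(.5575,-.2178,.046,.225),(.494,.1597,0,.855),(.4692,.443,0,-.507)]
overlay(P,.225,(.5327,-.0856,.205),"pics/o1.png",[("top",T,(110,140,390,120),2),("scene",S,(180,105,260,165*1),2)])
E
```

```text
Traceback (most recent call last):
  File "ov.py", line 13, in overlay
    cv2.imwrite(out,np.vstack(W)); print(W[0].shape,"org",org)
                    ~~~~~~~~~^^^
ValueError: all the input array dimensions except for the concatenation axis must match exactly, but along dimension 1, the array at index 0 has size 780 and the array at index 1 has size 520
```

```bash
cat > /tmp/a.py <<'E'
import sys; sys.path.insert(0,'.')
from ov import *
T=cv2.imread("pics/top0.png");S=cv2.imread("pics/scene0.png")
P=[(.5575,-.2178,.046,.225),(.494,.1597,0,.855),(.4692,.443,0,-.507)]
overlay(P,.225,(.5327,-.0856,.205),"pics/o1.png",[("top",T,(110,140,390,120),2),("scene",S,(110,105,390,180),2)])
E
python3 /tmp/a.py
```

```text
(240, 780, 3) org [ 0.58758417 -0.32539935  0.        ]
```

View pics/o1.png

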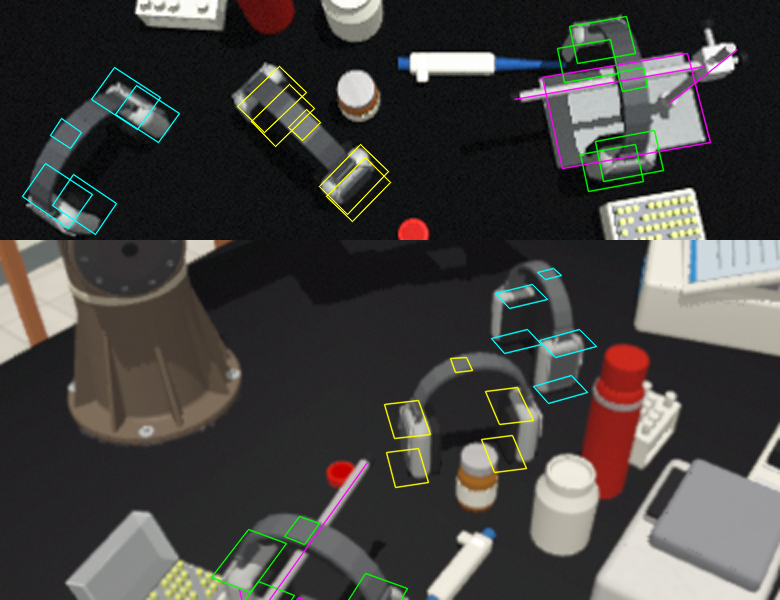

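```bash
cat > fit.py <<'E'
from h import *
from scipy.optimize import minimize
def parts(x,y,z,yaw):
    L=[]
    for s in(-1,1):
        L.append([[s*a,b,c] for a in(.055,.1) for b in(-.034,.034) for c in(0,.093)])
    th=np.linspace(0,np.pi,25); X=.08*np.sign(np.cos(th))*np.abs(np.cos(th))**.8
    Zo=.09+.0905*np.sin(th)
    Xi=X*.86; Zi=.09+.0745*np.sin(th)
    for i in range(24):
        L.append([[u[j],b,v[j]] for j in(i,i+1) for u,v in((X,Zo),(Xi,Zi)) for b in(-.015,.015)])
    R=Ro.from_euler('z',yaw)
    return [R.apply(l)+[x,y,z] for l in L]
def sil(c,P):
    m=np.zeros((800,1280),np.uint8)
    for l in P: cv2.fillConvexPoly(m,cv2.convexHull(np.int32(np.round(proj(c,l)*2+.5))),1)
    return m
def iou(p,z,data):
    t=0
    for c,M,roi in data:
        s=sil(c,parts(p[0],p[1],z,p[2])); i=((s>0)&M&roi).sum(); u=(((s>0)|M)&roi).sum(); t+=i/u
    return -t/len(data)
E
cat > /tmp/b.py <<'E'
import sys; sys.path.insert(0,'.')
from fit import *
D={n:cv2.resize(cv2.imread(f"pics/{n}0.png"),None,fx=2,fy=2) for n in("top","scene")}
rois=dict(b=dict(top=[(222,165),(305,165),(305,250),(222,250)],scene=[(300,155),(385,155),(386,212),(335,212),(335,230),(300,230)]),
          c=dict(top=[(115,175),(200,175),(200,262),(115,262)],scene=[(352,112),(405,112),(405,183),(352,183)]))
for n,p0 in dict(b=(.51,.174,.855),c=(.4602,.45,-.507)).items():
    data=[]
    for v,I in D.items():
        hsv=cv2.cvtColor(I,cv2.COLOR_BGR2HSV); M=(hsv[...,2]>48)&(hsv[...,1]<90)
        r=np.zeros(M.shape,np.uint8); cv2.fillPoly(r,[np.array(rois[n][v])*2],1); data.append((cam(v),M&(r>0),r>0))
    for sub in(data,data[:1],data[1:]):
        best=min((minimize(iou,p0,args=(0,sub),method="Nelder-Mead",options=dict(initial_simplex=np.array(p0)+k*np.array([[0,0,0],[.02,0,0],[0,.02,0],[0,0,.15]]))) for k in(1,-1)),key=lambda r:r.fun)
        print(n,best.x.round(4),round(best.fun,3))
E
python3 /tmp/b.py
```

```text
b [0.5054 0.1762 0.8599] -0.609
b [0.5072 0.177  0.8688] -0.637
b [0.501  0.1824 0.7448] -0.659
c [ 0.4575  0.4478 -0.5066] -0.684
c [ 0.4583  0.4465 -0.5222] -0.756
c [ 0.4492  0.4558 -0.4766] -0.654
```

Fits are consistent and within reach. b is at about (0.507, 0.177), yaw 0.865, and c at about (0.458, 0.447), yaw -0.515. The hung crown is at about 112 mm along the rod. I'll start by moving above the hung pair.

>>> step_arm --plan '[{"hand":8.5,"dp":[0,0,6],"rotation":[0,0,0]},{"hand":8.5,"dp":[1.5,-4,5],"rotation":[0,0,-0.18]},{"hand":8.5,"dp":[2.1,-5.6,0],"rotation":[0,0,-0.18]},{"hand":8.5,"dp":[2.1,-5.6,0],"rotation":[0,0,-0.18]},{"hand":8.5,"dp":[2.1,-5.6,0],"rotation":[0,0,-0.18]},{"hand":8.5,"dp":[2.1,-5.6,0],"rotation":[0,0,-0.18]},{"hand":8.5,"dp":[2.1,-5.6,0],"rotation":[0,0,-0.18]},{"hand":8.5,"dp":[2.1,-5.6,0],"rotation":[0,0,-0.18]},{"hand":8.5,"dp":[2.1,-5.6,0],"rotation":[0,0,-0.18]},{"hand":8.5,"dp":[2.1,-5.6,0],"rotation":[0,0,-0.18]}]' --squeeze 40

```text
clock: 1.35
eef_pos: [0.4462, 0.0942, 0.3035]
tcp_rot: [-3.138, -0.002, 1.06]
ft_force: [1.3, 1.2, 0.3]
finger_gap: 0.996
```

>>> step_arm --plan '[{"hand":8.5,"dp":[2,-5.4,0],"rotation":[0,0,-0.167]},{"hand":8.5,"dp":[2,-5.4,0],"rotation":[0,0,-0.167]},{"hand":8.5,"dp":[2,-5.4,0],"rotation":[0,0,-0.167]},{"hand":8.5,"dp":[2,-5.4,0],"rotation":[0,0,-0.167]},{"hand":8.5,"dp":[2,-5.4,0],"rotation":[0,0,-0.167]},{"hand":8.5,"dp":[1.5,-3,0],"rotation":[0,0,0]},{"hand":8.5,"dp":[0,0,0],"rotation":[0,0,0]}]'

```text
clock: 2.22
eef_pos: [0.5628, -0.2208, 0.3016]
tcp_rot: [-3.137, -0.001, 0.188]
ft_force: [0.2, 0.7, -0.1]
finger_gap: 0.995
```

```bash
cat > /tmp/w.py <<'E'
import sys; sys.path.insert(0,'.')
from h import *
st=monitor.get_state(); I=viewer.capture("wrist")[:,:,::-1].copy(); cv2.imwrite("pics/w1.png",I)
c=cam("wrist",st); print(st['eef_pos'],st['tcp_rot'])
d=np.array([-np.sin(.225),np.cos(.225),0]); tip=np.array([.5327,-.0856,.205]); org=tip-.246*d
I=cv2.resize(I,None,fx=1.25,fy=1.25)
draw(I,c,[[org+.017*d,tip]],(255,0,255),1.25)
o=org+.112*d
draw(I,c,muffpts(o[0],o[1],.0465,.225),(0,255,0),1.25)
cv2.imwrite("pics/w1o.png",I)
E
python3 /tmp/w.py
```

```text
[ 0.56280575 -0.22076836  0.30158143] [-3.13743811e+00 -7.11857637e-04  1.87873988e-01]
```

View pics/w1o.png

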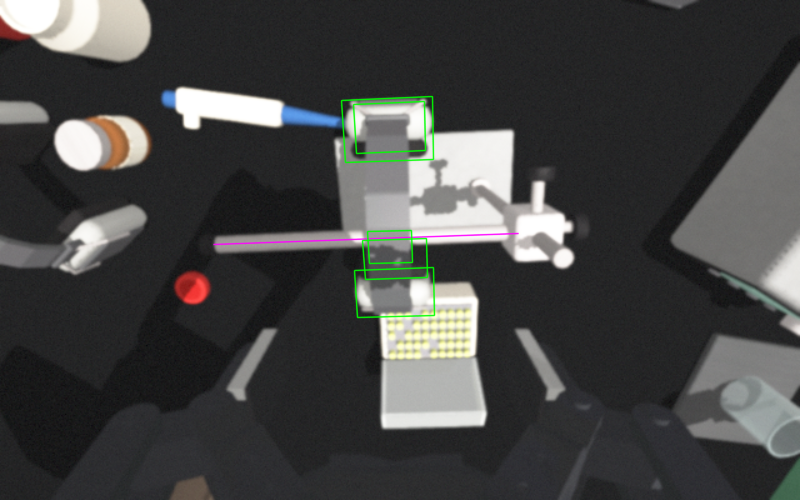

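The wrist view confirms the hung crown at about (390,247). The clamp face is at about (507,236) and the cap end near (203,244), so both lie roughly 8 mm farther out along the rod than I had. I'll refine that numerically.

```bash
cat > /tmp/r.py <<'E'
import sys; sys.path.insert(0,'.')
from h import *
I=cv2.imread("pics/w1.png"); g=cv2.cvtColor(I,cv2.COLOR_BGR2GRAY)
st=dict(eef_pos=[0.56280575,-0.22076836,0.30158143],tcp_rot=[-3.13743811,-7.11857637e-04,.187873988])
c=cam("wrist",st)
for u0,u1 in((150,200),(385,425)):
    for v in (186,189,192,195,198): print(u0,v,list(g[v,u0:u1:2]))
def center(u):
    col=g[180:206,u].astype(float); w=np.clip(col-90,0,None); return 180+(w*np.arange(26)).sum()/w.sum()
A=np.array([back(c,(u,center(u)),.205)[:2] for u in list(range(185,280,5))+list(range(340,398,5))])
k=np.polyfit(A[:,1],A[:,0],1); print("rod x=%.4f*y+%.4f"%tuple(k),"yaw",-np.arctan(k[0]), "res",np.std(A[:,0]-np.polyval(k,A[:,1])))
for u in range(156,182,4): print(u,back(c,(u,195),.205))
for u in range(396,418,4): print(u,back(c,(u,189),.205))
E
python3 /tmp/r.py
```

```text
150 186 [np.uint8(38), np.uint8(38), np.uint8(34), np.uint8(27), np.uint8(27), np.uint8(19), np.uint8(26), np.uint8(30), np.uint8(28), np.uint8(31), np.uint8(19), np.uint8(25), np.uint8(27), np.uint8(28), np.uint8(27), np.uint8(28), np.uint8(27), np.uint8(30), np.uint8(27), np.uint8(29), np.uint8(28), np.uint8(28), np.uint8(36), np.uint8(34), np.uint8(42)]
150 189 [np.uint8(38), np.uint8(36), np.uint8(36), np.uint8(24), np.uint8(17), np.uint8(30), np.uint8(33), np.uint8(35), np.uint8(36), np.uint8(40), np.uint8(35), np.uint8(64), np.uint8(100), np.uint8(107), np.uint8(107), np.uint8(110), np.uint8(114), np.uint8(117), np.uint8(121), np.uint8(125), np.uint8(132), np.uint8(132), np.uint8(133), np.uint8(132), np.uint8(134)]
150 192 [np.uint8(38), np.uint8(32), np.uint8(22), np.uint8(23), np.uint8(30), np.uint8(35), np.uint8(40), np.uint8(38), np.uint8(38), np.uint8(31), np.uint8(52), np.uint8(125), np.uint8(149), np.uint8(148), np.uint8(151), np.uint8(152), np.uint8(153), np.uint8(151), np.uint8(154), np.uint8(154), np.uint8(152), np.uint8(154), np.uint8(154), np.uint8(153), np.uint8(15
[... 2194 characters left out ...]
(236), np.uint8(226), np.uint8(217), np.uint8(199), np.uint8(188), np.uint8(215)]
rod x=-0.2386*y+0.5120 yaw 0.2341998465957108 res 0.00034873945632645816
156 [ 0.53015267 -0.07189517  0.205     ]
160 [ 0.53087836 -0.07571879  0.205     ]
164 [ 0.5316027  -0.07953466  0.205     ]
168 [ 0.53232573 -0.08334302  0.205     ]
172 [ 0.5330475  -0.08714408  0.205     ]
176 [ 0.53376804 -0.09093808  0.205     ]
180 [ 0.5344874  -0.09472523  0.205     ]
396 [ 0.57820041 -0.29266933  0.205     ]
400 [ 0.57890383 -0.2963345   0.205     ]
404 [ 0.579608   -0.30000257  0.205     ]
408 [ 0.58031295 -0.3036737   0.205     ]
412 [ 0.58101873 -0.30734809  0.205     ]
416 [ 0.58172537 -0.31102589  0.205     ]
```

>>> step_arm --plan '[{"hand":8.5,"dp":[0,0.6,-3],"rotation":[-0.004,0,0.045]},{"hand":7,"dp":[0,0,-3.5],"rotation":[0,0,0]},{"hand":6,"dp":[0,0,-2],"rotation":[0,0,0]},{"hand":5.5,"dp":[0,0,0],"rotation":[0,0,0]},{"hand":5.5,"dp":[0,0,0],"rotation":[0,0,0]}]'

```text
clock: 2.9
eef_pos: [0.5604, -0.2079, 0.216]
tcp_rot: [-3.14, 0.0, 0.239]
ft_force: [0.2, -0.7, 0.1]
finger_gap: 0.646
```

>>> step_arm --plan '[{"hand":5.5,"dp":[0.2,-0.7,-0.5],"rotation":[0,0,0]},{"hand":5.5,"dp":[0,0,0],"rotation":[0,0,0]},{"hand":5.5,"dp":[0,0,0],"rotation":[0,0,0]}]'

```text
clock: 3.28
eef_pos: [0.5636, -0.2156, 0.2128]
tcp_rot: [3.141, -0.002, 0.24]
ft_force: [1.1, 0.2, -0.1]
finger_gap: 0.643
```

Good; now close on the band.

>>> step_arm --plan '[{"hand":4,"dp":[0,0,-0.1],"rotation":[0,0,-0.005]},{"hand":2,"dp":[0,0,0],"rotation":[0,0,0]},{"hand":2,"dp":[0,0,0],"rotation":[0,0,0]},{"hand":2,"dp":[0,0,0],"rotation":[0,0,0]},{"hand":2,"dp":[0,0,0],"rotation":[0,0,0]}]' --squeeze 40

```text
clock: 3.9
eef_pos: [0.5636, -0.2156, 0.212]
tcp_rot: [3.141, -0.003, 0.234]
ft_force: [-0.2, -0.2, -0.1]
finger_gap: 0.234
```

```bash
python3 - <<'E'
from h import *
a=viewer.capture("wrist")[:,:,::-1]; b=viewer.capture("scene")[:,:,::-1]
b=cv2.resize(b[200:350,190:340],(400,400),interpolation=cv2.INTER_CUBIC)
a=cv2.resize(a[100:400,120:520],(533,400))
cv2.imwrite("pics/g1.png",np.hstack([a[:,60:460],b])); print(monitor.get_state()['finger_gap'])
E
```

```text
0.23279033169751634
```

View pics/g1.png

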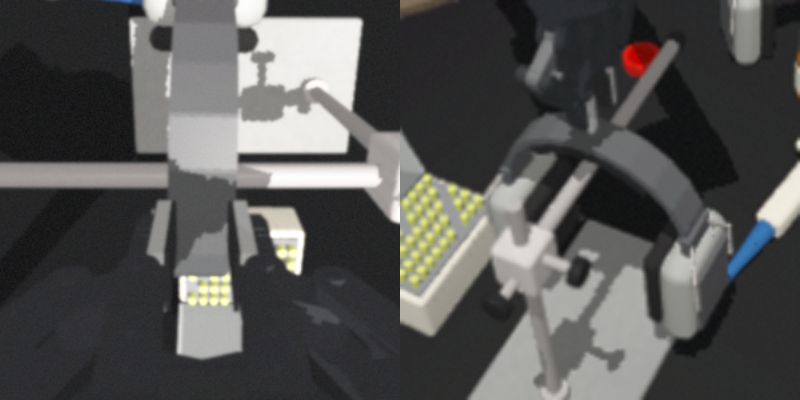

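```bash
python3 - <<'E'
from h import *
c=cam("wrist"); s=monitor.get_state(); p=s['eef_pos']; d=np.array([-np.sin(.234),np.cos(.234),0])
f=lambda X:((proj(c,X)-[120,100])*1.333-[60,0]).round()
for z in(0,.005,.019): print(z,f(p+[0,0,z]),f(p+d*.015+[0,0,z]),f(p+d*.01+[0,0,z]),f(p-d*.015+[0,0,z]))
for y in(-.18,-.2156): print("rod",f([.512-.2386*y,y,.205]))
E
```

```text
0 [[202. 180.]] [[170. 180.]] [[181. 180.]] [[233. 180.]]
0.005 [[202. 185.]] [[169. 185.]] [[180. 185.]] [[234. 185.]]
0.019 [[202. 199.]] [[167. 199.]] [[179. 199.]] [[236. 199.]]
rod [[127. 174.]]
rod [[202. 174.]]
```

>>> step_arm --plan '[{"hand":0.5,"dp":[0,0,0],"rotation":[0,0,0]},{"hand":0.5,"dp":[0,0,0],"rotation":[0,0,0]}]'

```text
clock: 4.25
eef_pos: [0.5636, -0.2156, 0.212]
tcp_rot: [3.141, -0.003, 0.234]
ft_force: [-0.4, 0.1, -0.1]
finger_gap: 0.06
```

```bash
python3 - <<'E'
from h import *
a=viewer.capture("wrist")[:,:,::-1]; b=viewer.capture("scene")[:,:,::-1]
b=cv2.resize(b[200:350,190:340],(400,400),interpolation=cv2.INTER_CUBIC)
a=cv2.resize(a[100:400,120:520],(533,400))
cv2.imwrite("pics/g2.png",np.hstack([a[:,60:460],b])); print(monitor.get_state()['finger_gap'])
E
```

```text
0.05883618010782464
```

View pics/g2.png

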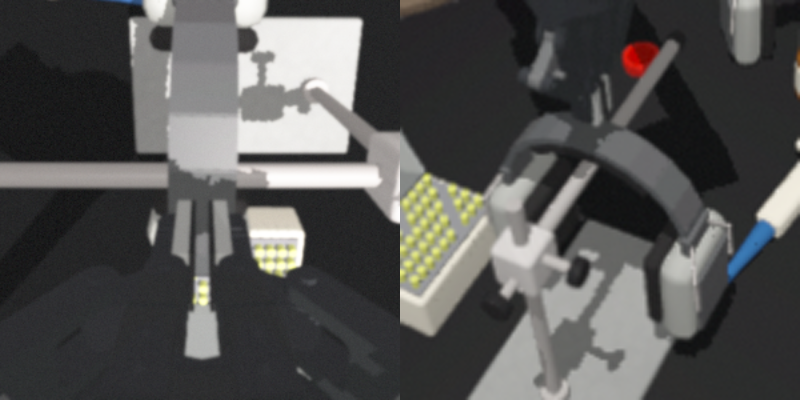

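>>> step_arm --plan '[{"hand":0,"dp":[0,0,-0.2],"rotation":[0,0,0]},{"hand":0,"dp":[0,0,-0.2],"rotation":[0,0,0]},{"hand":0,"dp":[0,0,0],"rotation":[0,0,0]}]'

```text
clock: 4.72
eef_pos: [0.5635, -0.2156, 0.2076]
tcp_rot: [3.141, -0.002, 0.234]
ft_force: [-0.3, -0.5, -0.3]
finger_gap: -0.001
```

>>> step_arm --plan '[{"hand":0,"dp":[0,0,-0.3],"rotation":[0,0,0]},{"hand":0,"dp":[0,0,-0.3],"rotation":[0,0,0]},{"hand":0,"dp":[0,0,0],"rotation":[0,0,0]}]'

```text
clock: 5.1
eef_pos: [0.5635, -0.2156, 0.2011]
tcp_rot: [3.141, -0.002, 0.234]
ft_force: [0.3, -0.6, 0.5]
finger_gap: -0.0
```

```bash
python3 - <<'E'
from h import *
c=cam("scene")
f=lambda X:((proj(c,X)-[190,200])/.375+[400,0]).round()
for z in(.212,.227,.24,.25,.26): print(z,f([.5636,-.2156,z]))
b=viewer.capture("scene")[:,:,::-1]; a=viewer.capture("top")[:,:,::-1]; w=viewer.capture("wrist")[:,:,::-1]
b=cv2.resize(b[200:320,210:330],(400,400),interpolation=cv2.INTER_CUBIC)
a=cv2.resize(a[130:250,360:480],(400,400),interpolation=cv2.INTER_CUBIC)
w=cv2.resize(w[100:300,216:416],(400,400))
cv2.imwrite("pics/g3.png",np.hstack([w,b])); 
p=monitor.get_state()['eef_pos']
f=lambda X:((proj(c,X)-[210,200])/.3+[400,0]).round(); print(f(p),f(p+[0,0,.026]))
E
```

```text
0.212 [[597. 147.]]
0.227 [[596. 134.]]
0.24 [[594. 122.]]
0.25 [[593. 113.]]
0.26 [[592. 104.]]
[[581. 195.]] [[578. 167.]]
```

View pics/g3.png

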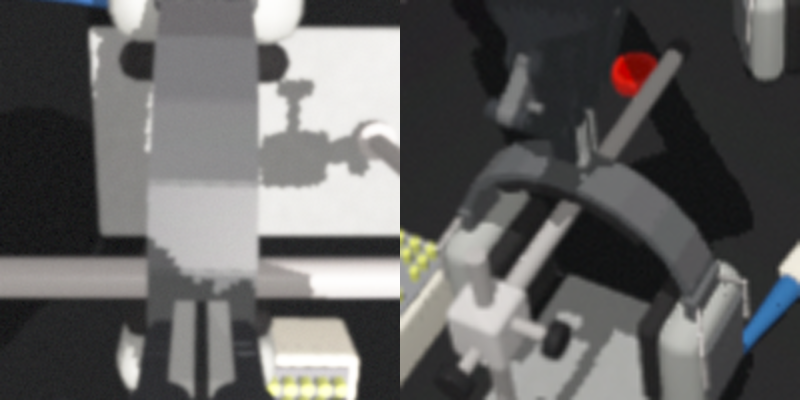

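>>> step_arm --plan '[{"hand":0,"dp":[0,0,-0.2],"rotation":[0,0,0]},{"hand":0,"dp":[0,0,-0.2],"rotation":[0,0,0]},{"hand":0,"dp":[0,0,0],"rotation":[0,0,0]}]'

```text
clock: 5.62
eef_pos: [0.5637, -0.2157, 0.1973]
tcp_rot: [3.141, -0.003, 0.234]
ft_force: [-0.8, 0.0, 0.5]
finger_gap: 0.003
```

>>> step_arm --plan '[{"hand":0,"dp":[0,0,-0.2],"rotation":[0,0,0]},{"hand":0,"dp":[0,0,-0.2],"rotation":[0,0,0]},{"hand":0,"dp":[0,0,0],"rotation":[0,0,0]}]'

```text
clock: 6.0
eef_pos: [0.5637, -0.2157, 0.193]
tcp_rot: [3.141, -0.003, 0.234]
ft_force: [-1.0, 0.3, -0.3]
finger_gap: 0.001
```

>>> step_arm --plan '[{"hand":0,"dp":[0,0,-0.2],"rotation":[0,0,0]},{"hand":0,"dp":[0,0,-0.2],"rotation":[0,0,0]},{"hand":0,"dp":[0,0,0],"rotation":[0,0,0]}]'

```text
clock: 6.38
eef_pos: [0.5643, -0.2158, 0.1909]
tcp_rot: [3.14, -0.005, 0.234]
ft_force: [0.5, -0.4, 0.2]
finger_gap: -0.0
```

```bash
python3 - <<'E'
from h import *
s=monitor.get_state(); print(s)
c=cam("wrist",s); p=s['eef_pos']
w=viewer.capture("wrist")[:,:,::-1]; cv2.imwrite("pics/g4.png",w); cv2.imwrite("pics/g4s.png",viewer.capture("scene")[:,:,::-1])
for z in(0,.02,.03,.04,.05): print(z,proj(c,p+[0,0,z]),proj(c,p+[.0107,.0025,z]))
g=cv2.cvtColor(w,cv2.COLOR_BGR2GRAY); print(list(map(int,g[225:275,308]))); print(list(map(int,g[225:275,324])))
E
```

```text
{'clock': 6.375, 'joint_positions': array([-4.16292734e-01,  4.17573799e-01,  1.71449564e+00,  1.54294877e-03,
        1.00472794e+00,  9.19387605e-01]), 'dq': array([ 1.77103473e-03, -3.37084355e-03, -2.85336448e-03, -1.03074947e-03,
       -2.62764069e-03, -1.92005384e-05]), 'effort': array([-1.90012981e-01, -8.69754767e+01, -4.20028067e+01, -6.30756165e-02,
       -2.88714739e-01, -3.61515697e-03]), 'eef_pos': array([ 0.56433708, -0.21580182,  0.19087228]), 'tcp_rot': array([ 3.13972432, -0.00460489,  0.2342959 ]), 'ft_force': array([ 0.47524159, -0.35104773,  0.24059968]), 'torque': array([ 0.01947859,  0.00225637, -0.01011371]), 'finger_gap': -8.803920410009989e-05}
0 [[316.30553892 235.21766673]] [[316.37515458 219.16196352]]
0.02 [[316.33845114 250.00003194]] [[316.41629729 232.52769209]]
0.03 [[316.35764952 258.62224011]] [[316.44037944 240.35297214]]
0.04 [[316.37910006 268.25533817]] [[316.46736052 249.12190292]]
0.05 [[316.40321687 279.08508552]] [[316.4977904  259.01382364]]
[191, 194, 194, 193, 191, 190, 193, 194, 190, 193, 188, 191, 189, 181, 159, 129, 110, 109, 99, 92, 92, 88, 83, 85, 97, 118, 138, 145, 145, 149, 147, 147, 146, 147, 147, 148, 149, 146, 150, 147, 148, 149, 146, 147, 147, 146, 147, 147, 147, 148]
[197, 195, 198, 197, 198, 195, 200, 197, 197, 198, 199, 199, 196, 198, 198, 197, 198, 193, 179, 169, 171, 165, 156, 150, 145, 145, 151, 156, 160, 158, 158, 156, 155, 158, 157, 155, 152, 152, 147, 143, 145, 145, 148, 147, 148, 150, 145, 150, 146, 147]
```

>>> step_arm --plan '[{"hand":0,"dp":[0,0,2],"rotation":[0,0,0]},{"hand":5.5,"dp":[-0.05,0,1.5],"rotation":[0,0.003,0]},{"hand":5.5,"dp":[0,0,0],"rotation":[0,0,0]},{"hand":5.5,"dp":[0,0,0],"rotation":[0,0,0]},{"hand":5.5,"dp":[0,0,0],"rotation":[0,0,0]},{"hand":5.5,"dp":[0,0,-1],"rotation":[0,0,0]},{"hand":5.5,"dp":[0,0,-1],"rotation":[0,0,0]},{"hand":5.5,"dp":[0,0,-1],"rotation":[0,0,0]},{"hand":5.5,"dp":[0,0,-0.5],"rotation":[0,0,0]},{"hand":5.5,"dp":[0,0,0],"rotation":[0,0,0]}]'

```text
clock: 7.72
eef_pos: [0.5621, -0.2152, 0.1854]
tcp_rot: [-3.14, 0.003, 0.234]
ft_force: [0.1, -0.5, 0.5]
finger_gap: 0.647
```

```bash
python3 - <<'E'
from h import *
s=monitor.get_state(); print(s['effort'],s['eef_pos'])
E
```

```text
[-7.04249862e-03 -8.65809417e+01 -4.05374658e+01 -1.52709370e-03
 -1.60106770e-01 -2.13137344e-05] [ 0.5620743  -0.2152228   0.18540136]
```

>>> step_arm --plan '[{"hand":2,"dp":[0,0,0],"rotation":[0,0,0]},{"hand":2,"dp":[0,0,0],"rotation":[0,0,0]},{"hand":2,"dp":[0,0,0],"rotation":[0,0,0]},{"hand":2,"dp":[0,0,0],"rotation":[0,0,0]}]' --squeeze 30

```text
clock: 8.22
eef_pos: [0.5624, -0.2153, 0.1861]
tcp_rot: [-3.14, 0.002, 0.234]
ft_force: [0.1, 0.4, -1.8]
finger_gap: 0.338
```

>>> step_arm --plan '[{"hand":4.5,"dp":[0,0,0],"rotation":[0,0,0]},{"hand":4.5,"dp":[0,0,0],"rotation":[0,0,0]},{"hand":4.5,"dp":[0,0,-0.4],"rotation":[0,0,0]},{"hand":4.5,"dp":[0,0,-0.4],"rotation":[0,0,0]},{"hand":4.5,"dp":[0,0,0],"rotation":[0,0,0]},{"hand":2,"dp":[0,0,0],"rotation":[0,0,0]},{"hand":2,"dp":[0,0,0],"rotation":[0,0,0]},{"hand":2,"dp":[0,0,0],"rotation":[0,0,0]}]' --squeeze 30

```text
clock: 9.22
eef_pos: [0.5626, -0.2154, 0.1779]
tcp_rot: [-3.141, 0.001, 0.234]
ft_force: [0.3, -0.2, -1.0]
finger_gap: 0.343
```

```bash
python3 - <<'E'
from h import *
s=monitor.get_state(); print(s['effort'],s['eef_pos'],s['ft_force'])
w=viewer.capture("wrist")[:,:,::-1]; S=viewer.capture("scene")[:,:,::-1]
S=cv2.resize(S[200:320,210:330],(400,400),interpolation=cv2.INTER_CUBIC)
w=cv2.resize(w[100:300,216:416],(400,400))
cv2.imwrite("pics/g5.png",np.hstack([w,S]))
E
```

```text
[-3.17555072e-02 -8.79897165e+01 -4.08975542e+01 -3.76348282e-03
 -5.77369274e-02  7.81576760e-03] [ 0.56263964 -0.21544089  0.17792245] [ 0.26696654 -0.24822522 -0.98031552]
```

View pics/g5.png

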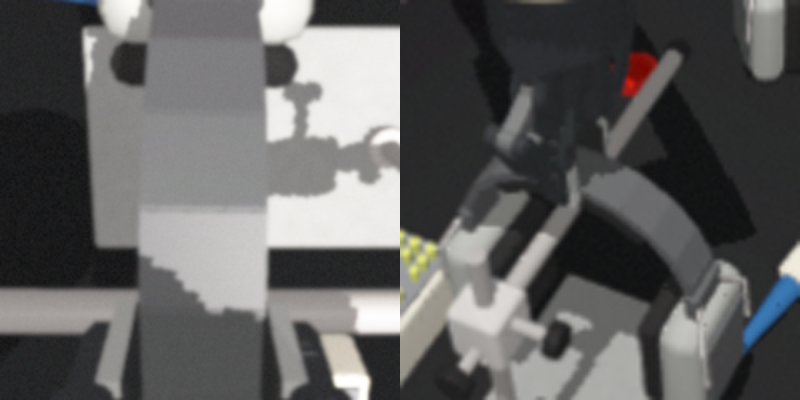

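>>> step_arm --plan '[{"hand":2,"dp":[0,0,0.4],"rotation":[0,0,0]},{"hand":2,"dp":[0.24,-1,0],"rotation":[0,0,0]},{"hand":2,"dp":[0.36,-1.5,0],"rotation":[0,0,0]},{"hand":2,"dp":[0.36,-1.5,0],"rotation":[0,0,0]},{"hand":2,"dp":[0.36,-1.5,0],"rotation":[0,0,0]},{"hand":2,"dp":[0,0,0],"rotation":[0,0,0]},{"hand":2,"dp":[0,0,0],"rotation":[0,0,0]}]'

```text
clock: 10.2
eef_pos: [0.5759, -0.2718, 0.1826]
tcp_rot: [-3.133, 0.002, 0.233]
ft_force: [-3.3, 11.9, 6.3]
finger_gap: 0.329
```

The wrist sensor does respond: +12 N along y means the finger's back has met the clamp while the band is still about 14 mm short. I'll back off, release, and push the band home from the other side with shut fingers.

>>> step_arm --plan '[{"hand":2,"dp":[-0.35,1.5,0],"rotation":[-0.008,0,0]},{"hand":2,"dp":[0,0,0],"rotation":[0,0,0]},{"hand":2,"dp":[0,0,-0.3],"rotation":[0,0,0]},{"hand":2,"dp":[0,0,-0.2],"rotation":[0,0,0]},{"hand":2,"dp":[0,0,0],"rotation":[0,0,0]},{"hand":2,"dp":[0,0,0],"rotation":[0,0,0]}]'

```text
clock: 10.95
eef_pos: [0.5725, -0.2575, 0.1781]
tcp_rot: [3.141, 0.004, 0.232]
ft_force: [-0.3, 2.8, -0.2]
finger_gap: 0.332
```

>>> step_arm --plan '[{"hand":3.5,"dp":[0,0,0],"rotation":[0,0,0]},{"hand":4.2,"dp":[0,0,0],"rotation":[0,0,0]},{"hand":4.2,"dp":[0,0,0],"rotation":[0,0,0]},{"hand":4.2,"dp":[0,0,2],"rotation":[0,0,0]},{"hand":4.2,"dp":[0,0,3],"rotation":[0,0,0]},{"hand":0,"dp":[-1.1,4.6,0],"rotation":[0,0,0]},{"hand":0,"dp":[0,0,0],"rotation":[0,0,0]},{"hand":0,"dp":[0,0,0],"rotation":[0,0,0]}]'

```text
clock: 11.95
eef_pos: [0.5618, -0.2118, 0.2289]
tcp_rot: [3.14, 0.003, 0.231]
ft_force: [0.1, -0.8, 0.1]
finger_gap: 0.0
```

>>> step_arm --plan '[{"hand":0,"dp":[0,0,-2.5],"rotation":[0,0,0]},{"hand":0,"dp":[0,0,-2],"rotation":[0,0,0]},{"hand":0,"dp":[0,0,0],"rotation":[0,0,0]}]'

```text
clock: 12.32
eef_pos: [0.5624, -0.2137, 0.1828]
tcp_rot: [3.14, 0.003, 0.23]
ft_force: [-0.1, 0.3, 1.0]
finger_gap: 0.001
```

>>> step_arm --plan '[{"hand":0,"dp":[0,0,-0.3],"rotation":[0,0,0]},{"hand":0,"dp":[0.19,-0.8,0],"rotation":[0,0,0]},{"hand":0,"dp":[0.14,-0.6,0],"rotation":[0,0,0]},{"hand":0,"dp":[0.14,-0.6,0],"rotation":[0,0,0]},{"hand":0,"dp":[0.14,-0.6,0],"rotation":[0,0,0]},{"hand":0,"dp":[0.14,-0.6,0],"rotation":[0,0,0]},{"hand":0,"dp":[0.07,-0.3,0],"rotation":[0,0,0]},{"hand":0,"dp":[0,0,0],"rotation":[0,0,0]}]'

```text
clock: 13.32
eef_pos: [0.5724, -0.2526, 0.1818]
tcp_rot: [3.138, 0.001, 0.229]
ft_force: [-0.7, 1.2, -0.4]
finger_gap: -0.003
```

>>> step_arm --plan '[{"hand":0,"dp":[0.05,-0.2,0],"rotation":[0,0,0]},{"hand":0,"dp":[0.05,-0.2,0],"rotation":[0,0,0]},{"hand":0,"dp":[0,0,0],"rotation":[0,0,0]}]'

```text
clock: 13.7
eef_pos: [0.5733, -0.2564, 0.1818]
tcp_rot: [3.138, 0.001, 0.23]
ft_force: [-0.4, -0.2, -0.7]
finger_gap: 0.0
```

>>> step_arm --plan '[{"hand":0,"dp":[0.05,-0.2,0],"rotation":[0,0,0]},{"hand":0,"dp":[0.05,-0.2,0],"rotation":[0,0,0]},{"hand":0,"dp":[0,0,0],"rotation":[0,0,0]}]'

```text
clock: 14.08
eef_pos: [0.5741, -0.26, 0.1817]
tcp_rot: [3.14, 0.001, 0.23]
ft_force: [-0.7, 3.6, 1.4]
finger_gap: -0.001
```

>>> step_arm --plan '[{"hand":0,"dp":[0.05,-0.2,0],"rotation":[0,0,0]},{"hand":0,"dp":[0,0,0],"rotation":[0,0,0]},{"hand":0,"dp":[0,0,0],"rotation":[0,0,0]}]'

```text
clock: 14.45
eef_pos: [0.574, -0.2598, 0.1817]
tcp_rot: [-3.14, 0.002, 0.23]
ft_force: [-0.8, 2.5, 1.4]
finger_gap: -0.002
```

>>> step_arm --plan '[{"hand":0,"dp":[-0.35,1.5,0],"rotation":[0,0,0]},{"hand":0,"dp":[-0.1,0.5,4],"rotation":[0,0,0]},{"hand":0,"dp":[0,0,6],"rotation":[0,0,0.05]},{"hand":5.5,"dp":[-0.8,5.5,1.5],"rotation":[0,0,0.085]},{"hand":5.5,"dp":[-0.8,5.5,0],"rotation":[0,0,0.085]},{"hand":5.5,"dp":[-0.8,5.5,0],"rotation":[0,0,0.085]},{"hand":5.5,"dp":[-0.8,5.5,0],"rotation":[0,0,0.085]},{"hand":5.5,"dp":[-0.8,5.5,0],"rotation":[0,0,0.085]},{"hand":5.5,"dp":[-0.8,5.5,0],"rotation":[0,0,0.085]},{"hand":5.5,"dp":[-0.8,5.5,0],"rotation":[0,0,0.085]},{"hand":5.5,"dp":[0,0,0],"rotation":[0,0,0]},{"hand":5.5,"dp":[0,0,0],"rotation":[0,0,0]}]'

```text
clock: 15.95
eef_pos: [0.5065, 0.1615, 0.3]
tcp_rot: [3.137, -0.001, 0.896]
ft_force: [-0.3, -0.7, -0.2]
finger_gap: 0.644
```

```bash
cat > wf.py <<'E'
import sys; from fit import *
p0=np.array(eval(sys.argv[1])); tag=sys.argv[2]
s=monitor.get_state(); I=viewer.capture("wrist")[:,:,::-1].copy(); cv2.imwrite(f"pics/{tag}.png",I); c=cam("wrist",s)
J=cv2.resize(I,None,fx=2,fy=2); h=cv2.cvtColor(J,cv2.COLOR_BGR2HSV); M=(h[...,2]>60)&(h[...,1]<60)
roi=cv2.dilate(sil(c,parts(p0[0],p0[1],0,p0[2])),np.ones((61,61)))>0; roi[500:]=False
best=min((minimize(iou,p0,args=(0,[(c,M&roi,roi)]),method="Nelder-Mead",options=dict(initial_simplex=p0+k*np.array([[0,0,0],[.015,0,0],[0,.015,0],[0,0,.1]]))) for k in(1,-1)),key=lambda r:r.fun)
print(best.x.round(4),round(best.fun,3),s['eef_pos'],s['tcp_rot'])
O=I.copy(); draw(O,c,muffpts(best.x[0],best.x[1],0,best.x[2]),(0,255,0)); draw(O,c,muffpts(p0[0],p0[1],0,p0[2]),(0,0,255)); cv2.imwrite(f"pics/{tag}o.png",O)
E
python3 wf.py "(.507,.177,.865)" wb
```

```text
[0.505  0.1775 0.8725] -0.859 [0.50650632 0.16154704 0.29997547] [ 3.13699731e+00 -1.33793080e-03  8.95831681e-01]
```

View pics/wbo.png

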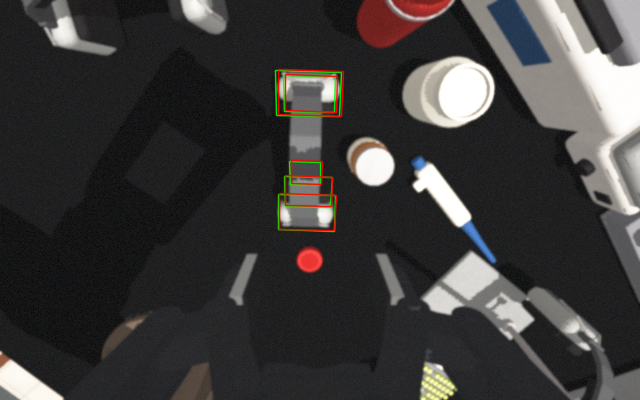

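The wrist view shows b's crown at about (306,171), and the fit agrees with the earlier one to 2 mm. Now descending to grasp b.

>>> step_arm --plan '[{"hand":5.5,"dp":[-0.1,1.5,-5],"rotation":[0.004,0,-0.024]},{"hand":5.5,"dp":[0,0,-5],"rotation":[0,0,0]},{"hand":5.5,"dp":[0,0,-3],"rotation":[0,0,0]},{"hand":5.5,"dp":[0,0,0],"rotation":[0,0,0]},{"hand":5.5,"dp":[0,0,0],"rotation":[0,0,0]}]'

```text
clock: 16.62
eef_pos: [0.5079, 0.1718, 0.1689]
tcp_rot: [3.137, -0.008, 0.861]
ft_force: [-0.0, -0.1, -0.2]
finger_gap: 0.64
```

>>> step_arm --plan '[{"hand":5.5,"dp":[-0.24,0.57,-1.8],"rotation":[-0.003,0.008,0.011]},{"hand":5.5,"dp":[0,0,-1],"rotation":[0,0,0]},{"hand":5.5,"dp":[0,0,0],"rotation":[0,0,0]},{"hand":5.5,"dp":[0,0,0],"rotation":[0,0,0]}]'

```text
clock: 17.12
eef_pos: [0.507, 0.178, 0.1414]
tcp_rot: [3.139, -0.003, 0.872]
ft_force: [0.3, -0.5, -0.5]
finger_gap: 0.64
```

>>> step_arm --plan '[{"hand":5.5,"dp":[-0.1,0,-1],"rotation":[0,0,0]},{"hand":4.5,"dp":[0,0,0],"rotation":[0,0,0]},{"hand":2,"dp":[0,0,0],"rotation":[0,0,0]},{"hand":2,"dp":[0,0,0],"rotation":[0,0,0]},{"hand":2,"dp":[0,0,0],"rotation":[0,0,0]},{"hand":2,"dp":[0,0,0],"rotation":[0,0,0]}]' --squeeze 50

```text
clock: 17.88
eef_pos: [0.5062, 0.1781, 0.1315]
tcp_rot: [3.138, -0.004, 0.872]
ft_force: [-0.4, 0.6, -1.1]
finger_gap: 0.337
```

>>> step_arm --plan '[{"hand":2,"dp":[0,0,1.5],"rotation":[0,0,0]},{"hand":2,"dp":[0,0,3],"rotation":[0,0,0]},{"hand":2,"dp":[0,0,4],"rotation":[0,0,0]},{"hand":2,"dp":[0,0,4],"rotation":[0,0,0]},{"hand":2,"dp":[0,-1.5,2],"rotation":[0,0,-0.1]},{"hand":2,"dp":[0,-3,0],"rotation":[0,0,-0.12]},{"hand":2,"dp":[0,-3,0],"rotation":[0,0,-0.12]},{"hand":2,"dp":[0,-3,0],"rotation":[0,0,-0.12]},{"hand":2,"dp":[0,-2.5,0],"rotation":[0,0,-0.12]},{"hand":2,"dp":[0,-1.5,0],"rotation":[0,0,-0.05]},{"hand":2,"dp":[0,0,0],"rotation":[0,0,0]},{"hand":2,"dp":[0,0,0],"rotation":[0,0,0]}]'

```text
clock: 19.38
eef_pos: [0.5048, 0.0293, 0.2911]
tcp_rot: [3.137, -0.01, 0.226]
ft_force: [0.1, 0.0, -2.7]
finger_gap: 0.334
```

>>> step_arm --plan '[{"hand":2,"dp":[0.24,-1,0],"rotation":[0,0,0.008]},{"hand":2,"dp":[0.48,-2,0],"rotation":[0,0,0]},{"hand":2,"dp":[0.72,-3,0],"rotation":[0,0,0]},{"hand":2,"dp":[0.72,-3,0],"rotation":[0,0,0]},{"hand":2,"dp":[0.72,-3,0],"rotation":[0,0,0]},{"hand":2,"dp":[0.72,-3,0],"rotation":[0,0,0]},{"hand":2,"dp":[0.72,-3,0],"rotation":[0,0,0]},{"hand":2,"dp":[0.48,-2,0],"rotation":[0,0,0]},{"hand":2,"dp":[0.36,-1.5,0],"rotation":[0,0,0]},{"hand":2,"dp":[0,0,0],"rotation":[0,0,0]},{"hand":2,"dp":[0,0,0],"rotation":[0,0,0]}]'

```text
clock: 20.75
eef_pos: [0.5586, -0.1909, 0.2902]
tcp_rot: [3.139, -0.009, 0.252]
ft_force: [-0.5, -0.2, -2.5]
finger_gap: 0.337
```

>>> step_arm --plan '[{"hand":2,"dp":[0.14,-1,-1],"rotation":[-0.002,0.009,-0.018]},{"hand":2,"dp":[0,0,-2.5],"rotation":[0,0,0]},{"hand":2,"dp":[0,0,-2.5],"rotation":[0,0,0]},{"hand":2,"dp":[0,0,-2],"rotation":[0,0,0]},{"hand":2,"dp":[0,0,-1],"rotation":[0,0,0]},{"hand":2,"dp":[0,0,0],"rotation":[0,0,0]},{"hand":2,"dp":[0,0,0],"rotation":[0,0,0]}]'

```text
clock: 21.62
eef_pos: [0.5604, -0.2005, 0.1963]
tcp_rot: [3.139, 0.002, 0.233]
ft_force: [0.8, 1.4, -3.0]
finger_gap: 0.337
```

>>> step_arm --plan '[{"hand":2,"dp":[0,0,-0.8],"rotation":[0,0,0]},{"hand":2,"dp":[0,0,-0.5],"rotation":[0,0,0]},{"hand":2,"dp":[0,0,-0.3],"rotation":[0,0,0]},{"hand":2,"dp":[0,0,-0.2],"rotation":[0,0,0]},{"hand":2,"dp":[0,0,0],"rotation":[0,0,0]},{"hand":2,"dp":[0,0,0],"rotation":[0,0,0]}]'

```text
clock: 22.38
eef_pos: [0.5612, -0.2008, 0.1785]
tcp_rot: [3.137, 0.0, 0.233]
ft_force: [0.0, -1.0, -3.4]
finger_gap: 0.34
```

>>> step_arm --plan '[{"hand":2,"dp":[0,0,-0.15],"rotation":[0,0,0]},{"hand":2,"dp":[0,0,-0.15],"rotation":[0,0,0]},{"hand":2,"dp":[0,0,0],"rotation":[0,0,0]}]'

```text
clock: 22.75
eef_pos: [0.5616, -0.2009, 0.1781]
tcp_rot: [3.136, -0.001, 0.233]
ft_force: [0.1, 0.3, -2.9]
finger_gap: 0.336
```

>>> step_arm --plan '[{"hand":3.2,"dp":[0,0,0],"rotation":[0,0,0]},{"hand":3.8,"dp":[0,0,0],"rotation":[0,0,0]},{"hand":4.2,"dp":[0,0,0],"rotation":[0,0,0]},{"hand":4.2,"dp":[0,0,0],"rotation":[0,0,0]},{"hand":4.2,"dp":[0,0,1],"rotation":[0,0,0]},{"hand":4.2,"dp":[0,0,4],"rotation":[0,0,0]},{"hand":4.2,"dp":[0,0,6],"rotation":[0,0,0]},{"hand":4.2,"dp":[0,0,0],"rotation":[0,0,0]}]'

```text
clock: 23.75
eef_pos: [0.5618, -0.201, 0.2932]
tcp_rot: [3.135, -0.002, 0.233]
ft_force: [0.6, -0.8, -0.6]
finger_gap: 0.49
```

```bash
cat > ck.py <<'E'
import sys; from h import *
# annotate-free numeric check: rod-crossing pixel profile in wrist view along line just above crowns
s=monitor.get_state(); c=cam("wrist",s); I=viewer.capture("wrist")[:,:,::-1]; cv2.imwrite(f"pics/{sys.argv[1]}.png",I)
g=cv2.GaussianBlur(cv2.cvtColor(I,cv2.COLOR_BGR2GRAY),(3,3),0)
d=np.array([-.232,.9727,0]); ex=np.array([.9727,.232,0]); org=np.array([.5874,-.3162,0])
for off in(.0,.03,.05):
    z=.2275-.0 if off==0 else {.03:.219,.05:.204}[off]
    S=np.arange(.01,.25,.003); uv=proj(c,[org+d*q+ex*off+[0,0,z] for q in S])
    print(off,' '.join(f"{int(q*1000)}:{g[int(round(v)),int(round(u))]}" if 0<=u<640 and 0<=v<400 else '-' for q,(u,v) in zip(S,uv)))
E
python3 ck.py rb1; python3 - <<'E'
E
```

```text
0.0 10:199 13:209 16:198 19:170 22:169 25:171 28:170 31:171 34:171 37:171 40:170 43:171 46:143 49:51 52:76 55:88 58:117 61:118 64:118 67:119 70:118 73:118 76:120 79:118 82:120 85:66 88:63 91:60 94:61 97:61 100:70 103:76 106:88 109:89 112:89 115:90 118:89 121:89 124:89 127:89 130:89 133:81 136:54 139:55 142:48 145:49 148:47 151:48 154:55 157:58 160:59 163:58 166:58 169:53 172:51 175:49 178:51 181:52 184:51 187:51 190:54 193:52 196:53 199:52 202:53 205:55 208:55 211:55 214:55 217:55 220:56 223:55 226:45 229:36 232:38 235:38 238:41 241:39 244:41 247:40
0.03 10:41 13:49 16:179 19:187 22:190 25:190 28:192 31:193 34:194 37:195 40:195 43:191 46:107 49:168 52:234 55:159 58:145 61:177 64:181 67:187 70:145 73:145 76:143 79:144 82:144 85:142 88:145 91:144 94:144 97:145 100:144 103:167 106:199 109:198 112:198 115:197 118:196 121:194 124:195 127:193 130:193 133:182 136:145 139:144 142:144 145:124 148:43 151:29 154:27 157:28 160:25 163:28 166:29 169:27 172:28 175:28 178:29 181:28 184:30 187:27 190:28 193:29 196:30 199:29 202:27 205:27 208:27 211:26 214:29 217:28 220:28 223:29 226:27 229:28 232:28 235:28 238:26 241:28 244:27 247:29
0.05 10:41 13:99 16:146 19:148 22:147 25:147 28:149 31:148 34:147 37:149 40:149 43:140 46:82 49:217 52:246 55:246 58:247 61:247 64:246 67:245 70:243 73:210 76:166 79:146 82:194 85:233 88:158 91:145 94:146 97:145 100:145 103:147 106:148 109:148 112:148 115:149 118:148 121:148 124:148 127:147 130:147 133:197 136:228 139:144 142:145 145:144 148:97 151:28 154:29 157:32 160:39 163:41 166:41 169:41 172:40 175:40 178:39 181:40 184:40 187:39 190:41 193:42 196:38 199:42 202:39 205:40 208:40 211:40 214:41 217:40 220:30 223:24 226:27 229:29 232:27 235:30 238:26 241:31 244:39 247:39
```

Both are confirmed numerically: the hung band is centred at about 31 mm (touching the clamp) and b at about 118.5 mm, both square to the rod. Next is c.

>>> step_arm --plan '[{"hand":5.5,"dp":[0,2,1],"rotation":[0,0,0.1]},{"hand":5.5,"dp":[-0.8,5,0],"rotation":[0,0,0.18]},{"hand":5.5,"dp":[-0.8,5,0],"rotation":[0,0,0.18]},{"hand":5.5,"dp":[-0.8,5,0],"rotation":[0,0,0.18]},{"hand":5.5,"dp":[-0.8,5,0],"rotation":[0,0,0.18]},{"hand":5.5,"dp":[-0.8,5,0],"rotation":[0,0,0.18]},{"hand":5.5,"dp":[-0.8,5,0],"rotation":[0,0,0.18]},{"hand":5.5,"dp":[-0.8,5,0],"rotation":[0,0,0.18]},{"hand":5.5,"dp":[-0.8,5,0],"rotation":[0,0,0.18]},{"hand":5.5,"dp":[-0.8,5,0],"rotation":[0,0,0.18]},{"hand":5.5,"dp":[-0.8,5,0],"rotation":[0,0,0.18]},{"hand":5.5,"dp":[0,0,0],"rotation":[0,0,0.1]}]'

```text
clock: 25.3
eef_pos: [0.4701, 0.3342, 0.2934]
tcp_rot: [-3.134, 0.004, 2.297]
ft_force: [-0.8, -1.1, 0.4]
finger_gap: 0.641
```

>>> step_arm --plan '[{"hand":5.5,"dp":[-0.3,5,0],"rotation":[0,0,0.16]},{"hand":5.5,"dp":[-0.4,4.5,0],"rotation":[0,0,0.13]},{"hand":5.5,"dp":[0,0,0],"rotation":[0,0,0]},{"hand":5.5,"dp":[0,0,0],"rotation":[0,0,0]}]'

```text
clock: 25.8
eef_pos: [0.4607, 0.4311, 0.2901]
tcp_rot: [-3.128, 0.003, 2.598]
ft_force: [-0.6, 0.1, -0.1]
finger_gap: 0.648
```

```bash
python3 wf.py "(.458,.4465,-.515)" wc
```

```text
[ 0.4581  0.446  -0.5301] -0.604 [0.46068886 0.43106895 0.290111  ] [-3.12828479e+00  3.08177501e-03  2.59808907e+00]
```

>>> step_arm --plan '[{"hand":5.5,"dp":[-0.2,1.3,-4],"rotation":[0.011,-0.007,0.017]},{"hand":5.5,"dp":[0,0,-4],"rotation":[0,0,0]},{"hand":5.5,"dp":[0,0,-3.5],"rotation":[0,0,0]},{"hand":5.5,"dp":[0,0,0],"rotation":[0,0,0]},{"hand":5.5,"dp":[0,0,0],"rotation":[0,0,0]}]'

```text
clock: 26.48
eef_pos: [0.4606, 0.44, 0.1749]
tcp_rot: [3.139, 0.005, 2.607]
ft_force: [0.6, 0.2, 1.5]
finger_gap: 0.645
```

>>> step_arm --plan '[{"hand":5.5,"dp":[-0.25,0.6,-1.5],"rotation":[0.003,0.004,0.008]},{"hand":5.5,"dp":[0,0,-1.5],"rotation":[0,0,0]},{"hand":5.5,"dp":[0,0,0],"rotation":[0,0,0]},{"hand":5.5,"dp":[0,0,0],"rotation":[0,0,0]}]'

```text
clock: 26.98
eef_pos: [0.4592, 0.4472, 0.1458]
tcp_rot: [3.135, 0.0, 2.615]
ft_force: [-0.3, 0.0, -0.4]
finger_gap: 0.643
```

>>> step_arm --plan '[{"hand":5.5,"dp":[-0.1,-0.1,-1.4],"rotation":[-0.005,0.003,0]},{"hand":5.5,"dp":[0,0,0],"rotation":[0,0,0]},{"hand":3.5,"dp":[0,0,0],"rotation":[0,0,0]},{"hand":2,"dp":[0,0,0],"rotation":[0,0,0]},{"hand":2,"dp":[0,0,0],"rotation":[0,0,0]},{"hand":2,"dp":[0,0,0],"rotation":[0,0,0]},{"hand":2,"dp":[0,0,0],"rotation":[0,0,0]}]' --squeeze 50

```text
clock: 27.85
eef_pos: [0.4582, 0.4462, 0.1312]
tcp_rot: [3.141, 0.001, 2.615]
ft_force: [0.3, -0.7, -2.3]
finger_gap: 0.336
```

>>> step_arm --plan '[{"hand":2,"dp":[0,0,1.5],"rotation":[0,0,0]},{"hand":2,"dp":[0,0,3],"rotation":[0,0,0]},{"hand":2,"dp":[0,0,4],"rotation":[0,0,0]},{"hand":2,"dp":[0,0,4.5],"rotation":[0,0,0]},{"hand":2,"dp":[0,-1.5,2.5],"rotation":[0,0,0.04]},{"hand":2,"dp":[0.4,-3,0],"rotation":[0,0,0.08]},{"hand":2,"dp":[0.5,-4,0],"rotation":[0,0,0.08]},{"hand":2,"dp":[0.5,-4,0],"rotation":[0,0,0.08]},{"hand":2,"dp":[0.5,-4,0],"rotation":[0,0,0.08]},{"hand":2,"dp":[0.5,-4,0],"rotation":[0,0,0.08]},{"hand":2,"dp":[0.5,-4,0],"rotation":[0,0,0.08]},{"hand":2,"dp":[0.5,-4,0],"rotation":[0,0,0.08]}]'

```text
clock: 29.35
eef_pos: [0.4918, 0.1552, 0.304]
tcp_rot: [3.134, 0.009, -3.045]
ft_force: [-0.0, 0.7, -2.6]
finger_gap: 0.335
```

>>> step_arm --plan '[{"hand":2,"dp":[0.4,-3.5,0],"rotation":[0,0,0.07]},{"hand":2,"dp":[0.4,-3.5,0],"rotation":[0,0,0.06]},{"hand":2,"dp":[0.4,-3,0],"rotation":[0,0,0]},{"hand":2,"dp":[0.2,-1.5,0],"rotation":[0,0,0]},{"hand":2,"dp":[0,0,0],"rotation":[0,0,0]},{"hand":2,"dp":[0,0,0],"rotation":[0,0,0]}]'

```text
clock: 30.1
eef_pos: [0.5061, 0.0348, 0.3096]
tcp_rot: [3.135, 0.015, -2.912]
ft_force: [-0.5, 0.2, -2.5]
finger_gap: 0.335
```

>>> step_arm --plan '[{"hand":2,"dp":[0.2,-1,0],"rotation":[-0.01,0.013,0.004]},{"hand":2,"dp":[0.45,-2,0],"rotation":[0,0,0]},{"hand":2,"dp":[0.55,-2.5,0],"rotation":[0,0,0]},{"hand":2,"dp":[0.55,-2.5,0],"rotation":[0,0,0]},{"hand":2,"dp":[0.55,-2.5,-1],"rotation":[0,0,0]},{"hand":2,"dp":[0.5,-2.2,-1],"rotation":[0,0,0]},{"hand":2,"dp":[0.3,-1.4,-1],"rotation":[0,0,0]},{"hand":2,"dp":[0.1,-0.5,-1],"rotation":[0,0,0]},{"hand":2,"dp":[0,0,0],"rotation":[0,0,0]},{"hand":2,"dp":[0,0,0],"rotation":[0,0,0]}]'

```text
clock: 31.35
eef_pos: [0.5399, -0.1124, 0.2678]
tcp_rot: [-3.141, -0.006, -2.899]
ft_force: [0.4, -0.0, -2.7]
finger_gap: 0.34
```

>>> step_arm --plan '[{"hand":2,"dp":[0,-0.6,-1],"rotation":[0.001,-0.006,-0.009]},{"hand":2,"dp":[0,0,-2.5],"rotation":[0,0,0]},{"hand":2,"dp":[0,0,-2],"rotation":[0,0,0]},{"hand":2,"dp":[0,0,-1],"rotation":[0,0,0]},{"hand":2,"dp":[0,0,-0.6],"rotation":[0,0,0]},{"hand":2,"dp":[0,0,0],"rotation":[0,0,0]},{"hand":2,"dp":[0,0,0],"rotation":[0,0,0]}]'

```text
clock: 32.22
eef_pos: [0.5407, -0.1183, 0.1957]
tcp_rot: [-3.138, 0.005, -2.908]
ft_force: [0.2, -0.0, -2.3]
finger_gap: 0.333
```

>>> step_arm --plan '[{"hand":2,"dp":[0,0,-0.8],"rotation":[0,0,0]},{"hand":2,"dp":[0,0,-0.5],"rotation":[0,0,0]},{"hand":2,"dp":[0,0,-0.3],"rotation":[0,0,0]},{"hand":2,"dp":[0,0,-0.2],"rotation":[0,0,0]},{"hand":2,"dp":[0,0,0],"rotation":[0,0,0]},{"hand":2,"dp":[0,0,-0.1],"rotation":[0,0,0]},{"hand":2,"dp":[0,0,0],"rotation":[0,0,0]}]'

```text
clock: 33.1
eef_pos: [0.5414, -0.1185, 0.1777]
tcp_rot: [-3.137, 0.007, -2.907]
ft_force: [-1.0, -0.6, -3.4]
finger_gap: 0.334
```

>>> step_arm --plan '[{"hand":3.2,"dp":[0,0,0],"rotation":[0,0,0]},{"hand":3.8,"dp":[0,0,0],"rotation":[0,0,0]},{"hand":4.2,"dp":[0,0,0],"rotation":[0,0,0]},{"hand":4.2,"dp":[0,0,0],"rotation":[0,0,0]},{"hand":4.2,"dp":[0,0,1],"rotation":[0,0,0]},{"hand":4.2,"dp":[0,0,4],"rotation":[0,0,0]},{"hand":4.2,"dp":[0,0,6],"rotation":[0,0,0]},{"hand":4.2,"dp":[-4,1,2],"rotation":[0,0,0]},{"hand":4.2,"dp":[-6,2,0],"rotation":[0,0,0]},{"hand":4.2,"dp":[0,0,0],"rotation":[0,0,0]},{"hand":4.2,"dp":[0,0,0],"rotation":[0,0,0]}]'

```text
clock: 34.48
eef_pos: [0.4396, -0.0879, 0.3157]
tcp_rot: [-3.135, 0.011, -2.907]
ft_force: [0.1, -0.1, -0.2]
finger_gap: 0.489
```

```bash
python3 - <<'E'
from h import *
t=viewer.capture("top")[:,:,::-1]; s=viewer.capture("scene")[:,:,::-1]
cv2.imwrite("pics/tf.png",t)
a=cv2.resize(s[180:350,130:360],(800,591),interpolation=cv2.INTER_CUBIC)[:,:520]
T=cv2.resize(t[130:270,340:490],None,fx=1.85,fy=1.85,interpolation=cv2.INTER_CUBIC)
b0=cv2.imread("pics/top0.png"); 
T2=cv2.resize(t[60:270,150:500],(277,166))
P=np.zeros((591,280,3),np.uint8); P[:T.shape[0],:T.shape[1]]=T[:,:280]; P[300:466,:277]=T2
cv2.imwrite("pics/final.png",np.hstack([a,P]))
E
```

```text
(no output)
```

View pics/final.png

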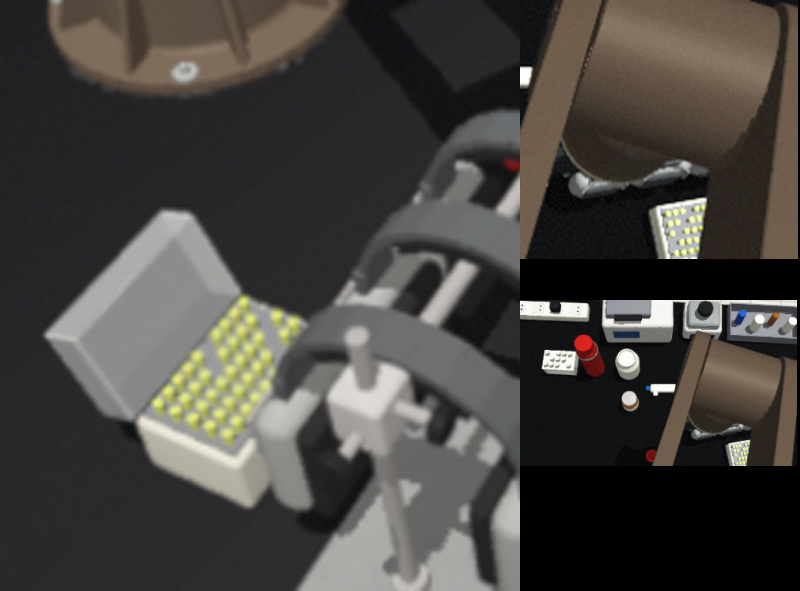

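All three bands hang over the rod, arched in parallel, and the tip box is in place. The arm blocks the top view, so I'll move it away and make a numeric check (the view limit is used up).

>>> step_arm --plan '[{"hand":4.2,"dp":[0,5,0],"rotation":[0,0,0]},{"hand":4.2,"dp":[0,5,0],"rotation":[0,0,0]},{"hand":4.2,"dp":[0,6,0],"rotation":[0,0,0]},{"hand":4.2,"dp":[0,6,0],"rotation":[0,0,0]},{"hand":4.2,"dp":[0,6,0],"rotation":[0,0,0]},{"hand":4.2,"dp":[0,6,0],"rotation":[0,0,0]},{"hand":4.2,"dp":[0,6,0],"rotation":[0,0,0]},{"hand":4.2,"dp":[0,6,0],"rotation":[0,0,0]},{"hand":4.2,"dp":[0,0,0],"rotation":[0,0,0]},{"hand":4.2,"dp":[0,0,0],"rotation":[0,0,0]}]'

```text
clock: 35.83
eef_pos: [0.4449, 0.3882, 0.3103]
tcp_rot: [-3.133, 0.006, -2.912]
ft_force: [-1.3, -0.4, -0.4]
finger_gap: 0.496
```

```bash
python3 - <<'E'
from h import *
s0=viewer.capture("scene")[:,:,::-1].copy(); t=viewer.capture("top")[:,:,::-1].copy()
for i in range(6): s1=viewer.capture("scene")[:,:,::-1].copy()
cv2.imwrite("pics/s_end.png",s1); cv2.imwrite("pics/t_end.png",t)
r=(slice(180,350),slice(200,400)); D=np.abs(s0.astype(int)-s1)[r]; print("motion diff",D.mean(),np.percentile(D,99.9))
g=cv2.cvtColor(t,cv2.COLOR_BGR2GRAY); c=cam("top")
d=np.array([-.232,.9727,0]); ex=np.array([.9727,.232,0]); org=np.array([.5874,-.3162,0])
S=np.arange(.01,.25,.004)
for off,z in((-.04,.213),(-.01,.2275),(.04,.213)):
    uv=proj(c,[org+d*q+ex*off+[0,0,z] for q in S]); print(off,' '.join(f"{int(q*1000)}:{g[int(round(v)),int(round(u))]}" for q,(u,v) in zip(S,uv)))
# bystanders: template shift vs first pictures
for v,e in(("top",t),("scene",s1)):
    a=cv2.imread(f"pics/{v}0.png")
    B=dict(top=dict(amber=(275,172,28,32),jar=(268,118,36,44),flask=(216,100,45,60),rack=(176,118,48,40),tip=(405,230,78,66),cap=(305,246,24,24),pip=(306,162,60,22)),
     scene=dict(amber=(336,204,26,40),jar=(374,210,40,54),flask=(400,155,38,84),tip=(143,238,50,60)))[v]
    for n,(x,y,w,h) in B.items():
        m=cv2.matchTemplate(e[y-15:y+h+15,x-15:x+w+15],a[y:y+h,x:x+w],cv2.TM_CCOEFF_NORMED); _,k,_,p=cv2.minMaxLoc(m); print(v,n,round(k,3),p[0]-15,p[1]-15)
E
```

```text
motion diff 0.6287352941176471 4.0
-0.04 10:44 14:87 18:120 22:117 26:120 30:120 34:117 38:114 42:95 46:54 50:191 54:239 58:236 62:142 66:143 69:126 74:116 78:120 82:121 86:117 90:118 94:118 97:121 102:119 106:116 110:119 114:118 118:117 122:120 126:116 130:89 134:41 138:119 142:119 146:120 150:234 154:209 158:236 162:238 166:211 170:212 174:237 178:214 182:211 186:189 190:117 194:115 198:114 202:116 206:115 210:117 214:116 218:22 222:13 226:26 230:26 234:28 238:27 242:20 246:20
-0.01 10:255 14:252 18:167 22:161 26:160 30:167 34:166 38:161 42:165 46:55 50:178 54:201 58:197 62:207 66:212 69:203 74:213 78:209 82:203 86:206 90:212 94:207 97:201 102:181 106:166 110:169 114:159 118:163 122:171 126:160 130:170 134:45 138:123 142:119 146:135 150:199 154:211 158:221 162:209 166:211 170:213 174:209 178:208 182:214 186:210 190:185 194:182 198:182 202:186 206:181 210:185 214:185 218:34 222:80 226:128 230:43 234:44 238:28 242:29 246:24
0.04 10:24 14:120 18:120 22:122 26:124 30:123 34:120 38:117 42:86 46:32 50:45 54:53 58:28 62:28 66:27 69:29 74:30 78:30 82:28 86:34 90:51 94:119 97:121 102:122 106:117 110:116 114:119 118:123 122:122 126:116 130:56 134:25 138:27 142:27 146:29 150:26 154:26 158:26 162:28 166:34 170:39 174:124 178:118 182:118 186:121 190:119 194:122 198:120 202:122 206:119 210:120 214:102 218:33 222:29 226:22 230:29 234:24 238:29 242:32 246:34
top amber 0.996 0 0
top jar 0.986 0 0
top flask 0.989 0 0
top rack 0.985 0 0
top tip 0.991 0 0
top cap 0.994 0 0
top pip 0.911 0 0
scene amber 0.997 0 0
scene jar 0.995 0 0
scene flask 0.994 0 0
scene tip 1.0 0 0
```

```bash
python3 -c "
from station import arm
print(arm.sign_off())"
```

```text
the job is handed in; nothing more can be done
None
```

All three pairs now hang on the rod, and I handed the job in at about 36 s on the robot's clock. I slid the hung pair back until its headband touched the clamp, then hung muff_b and muff_c beside it.

**Positions:** the last top view puts the headbands at about 31, 118 and 203 mm from the upright. All three are square to the rod, and the outermost ends near 218 mm, clear of the end cap at 234 mm.

**Stillness:** scene pictures taken about 0.35 s apart differ only by noise, so the pairs are at rest.

**Bystanders:** all seven matched their starting pictures with no shift. The pipette's match was the weakest, at 0.91.

**What disagreed along the way:**
- **Fingertips:** they acted about 36 mm higher than the stated TCP. My first close on the hung pair missed because of this, so I found the grasp height by touching down on the crown.
- **Clamp contact:** pinched, the hung pair stopped about 14 mm short because a finger met the clamp at 12 N. I pushed it the rest of the way with shut fingers.
- **Wrist force:** it showed almost nothing during vertical contact, so I judged seating from where the arm stopped.
- **Cup height and tilt:** I did not measure these separately; they follow from the crown positions and the last viewed scene picture.

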